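Open the cheese press with the blue mould

ROBOT

A 6-joint arm with a two-finger parallel gripper is mounted at the origin on a cart in front of the work surface, level with it; the furniture and walls round the work are solid. World frame = base frame: x ahead of the robot, y to its left, z up, the work surface at z = 0. Lengths are in mm, angles in degrees, forces in N, time in s.
With the tool pointing down it reaches from about 300 to 850 mm from the base axis. Payload 4.2 kg.
Tool frame: the origin (TCP) lies between the finger pads; the fingertips stand 22 mm ahead of it and the grasp point (between the pads) lies 3 mm ahead of it; z points along the fingers, y is the direction in which the jaws open and shut (so a half turn about z gives the same grasp; the last joint's range is limited). The gripper opens to 91 mm and grips with 3 to 60 N. Pads are 32 mm wide; open, the fingers measure 118 mm over their backs; the gripper's body (76 mm by 178 mm) begins 60 mm behind the grasp point.
Start: joints at [62.796, 18.312, 89.639, -0, 72.044, -1.146], TCP at [252.591, 516.564, 235.976] pointing down, gripper open.
Joint ranges: [-177.97, 177.97], [-48.28, 115.42], [12.27, 149.76], [-77.06, 257.06], [2.81, 150.46], [-146.56, 146.56]. Speed limits (degrees/s): [147.25, 147.25, 180, 180, 180, 180].

INTERFACE

Orientations are given as [roll, pitch, yaw] about the fixed x, y, z axes, in that order (R = Rz(yaw) Ry(pitch) Rx(roll)).
In Python, from workcell import * gives the robot as it stands.
- The arm moves only by the shell command python3 -m jog 'ROWS' [OPENING] [FORCE]. ROWS is text: rows parted by semicolons, each of 6 numbers parted by spaces: the shift along the tool's x, y, z in units of 0.5 m (1.0 is 0.5 m), then the turn, a rotation vector about the tool's x, y, z in units of pi/2 rad (1.0 is pi/2 rad). A call has 1 to 20 rows; each row is the pose to reach, as a shift and turn from the pose measured when the call began, along the tool's axes at that moment; what a row does not reach only later rows make up. A row lasts 1/12 s, in which the tool goes at most 41.7 mm and 7.16 degrees, less where a joint would pass 70% of its speed; a pose out of reach is approached as far as the arm can. A call with a number of a shift or a turn outside -1 to 1 is refused whole. A call with a gripper value outside its range is refused whole. OPENING is the opening, from -1 (shut) to 1 (fully open), set as the call begins (- or left out, the last holds). The fingers move at their own pace and stop on an object; FORCE is the grip in N (left out, the last holds). Time passes only in rows, so rows that repeat a pose let the fingers close. It gives the time, the measured TCP pose, the force and the opening at its end, in the units of the state.
- state(): the state, without advancing time (a new reading comes with each control period).
- grab_frame(name): name is "scene" or "side" or "wrist"; returns the picture (384x512x3 uint8, red, green, blue); there is no depth.
- calibration(name): a dict with "mtx" (3x3 intrinsics, pixels), "rvec" (rotation vector, rad) and "tvec" (3), from world to camera coordinates, as OpenCV has them. Camera axes: x right, y down, z forward; pixel columns grow to the right and rows downward; lengths in mm; the calibration is good to about 2 mm. A picture is of the moment at which its call begins: read the wrist's pose just before it. calibration takes no time and is no camera call; for the wrist camera it gives the pose at the moment of the call.
- job_done(): hands the job in, once; it reports no verdict.
Trained networks look in the newest picture that a camera, given by its name, has taken for a name from the list of things; names that differ only in an ending like _2 or _b are one class to them, and where a whole thing is asked for, a point or a joint stands for the part that bears it (a point fixed in the world has none). Each returns a list of dicts, best first, with "confidence" (0 to 1); they miss things now and then, are a little off and sometimes report something else, mostly with a low value. They report only what shows in the picture. A call takes as long as a camera call.
- spot_in(query, camera): "rect" ([left, top, right, bottom] in pixels, round what is visible of it).
- tip_of(query, camera): "location" ([column, row] in pixels: a listed point, or the origin of a listed thing).
The state is a dict: "time_s": time; "qpos": joint angles; "qvel": joint speeds; "effort": joint torques, N m; "ee_pos": TCP position; "ee_rot": TCP orientation; "force": force on the tool from outside, world axes, zero at the start; "torque": the same for the moment, N m; "gripper_width": finger opening in mm.
Only numpy, scipy, OpenCV 4.12 (cv2) and the standard library are available. Lean on these libraries where they do the work, as an engineer would, in place of code of your own. Each camera call takes 0.05 s, during which the arm holds its last target. There are 200 camera calls.

TASK

Two small screw presses stand on the wooden board over the hob. Open the one that holds the blue mould: turn its black handwheel anticlockwise, seen from above, by about a fifth of a turn, so that the wheel and the pressing plate rise by about one and a half centimetres, then let go. Leave the press with the white mould as it is.

Things in the scene. Friction and masses are not known exactly. Their poses are not given: they have to be found in the camera images.
- blue_wheel_center (a point): Centre of the wheel of the press with the blue mould (drum, 92 mm across, under the screw), at half rim height, about 0.215 m above the worktop. Wheel: black level ring, 56 mm outer diameter, rim 17 high, 7 thick, hub top 11 above this point; grip it across the diameter from above, any direction. All the rest of the press (crossbar 150 mm long) stays 26 mm or more below the rim.
- blue_wheel (a joint): Turn of that wheel, rad: 0 is screwed down (starts at 0 to 0.15), grows anticlockwise seen from above, stop at 1.6. Quick thread: wheel and plate rise 12 mm per rad, so the hand must rise with the wheel; the press itself is fixed. Takes about 0.2 N m; the wheel stays where it is left.
- white_wheel_center (a point): the same point on the other press, of the same make and size, with a white mould under its screw. To be left alone.
- white_wheel (a joint): turn of the other press's wheel in rad, same meaning; it starts between 0 and 0.5. To be left alone.

How it is judged (in metres and radians):
At the end, for the whole second after the job is handed in: The wheel of the press with the blue mould stands at rest at 0.95 rad or more (its plate at least 11 mm above the screwed-down position; anything up to the stop at 1.6 rad is right), and the wheel of the other press is within 5 mm of where it started (value of joint blue_wheel above 0.95 rad and velocity of joint blue_wheel between -0.05 and 0.05 rad/s and distance of white_wheel_center from where it was at the start of the episode below 0.005 m); the robot touches nothing.
It fails at once if the wheel of the press with the white mould is turned or lifted by more than 5 mm of rise (distance of white_wheel_center from where it was at the start of the episode above 0.005 m).
It also fails if it takes over 32 s, if anything falls off the work surface, if the arm or the gripper's body presses on something with over 40 N, if the wrist force passes 120 N, or if a joint passes its speed limit or range.

## Working session

There is one attempt and no reset: what is moved stays moved. The work goes in short steps, Python scripts to look and compute and a shell command to move; the robot and the scene stay as the last step left them, time stands still between calls to the robot, and variables do not carry over. Pictures are saved under pics/ and viewed, about 8 in all and at most 12, crops included, and the job is handed in when it is done.

```bash
mkdir -p pics
python3 - <<'E'
from workcell import *
import cv2
print(state()['ee_pos'],state()['ee_rot'])
ims=[]
for c in ["scene","side"]:
    im=grab_frame(c); cv2.imwrite(f"pics/{c}0.png",im[...,::-1])
    for q in ["blue_wheel_center","white_wheel_center"]:
        print(c,q,tip_of(q,c))
E
python3 -c "
import cv2,numpy as np
cv2.imwrite('pics/both0.png',cv2.resize(np.hstack([cv2.imread('pics/scene0.png'),cv2.imread('pics/side0.png')]),(800,300)))"
```

```text
[252.3633054  516.1402194  235.11237407] [-1.79896790e+02 -3.60745637e-03  1.53939544e+02]
scene blue_wheel_center [{'location': [212.4, 112.9], 'confidence': 0.57}]
scene white_wheel_center [{'location': [276.2, 215.4], 'confidence': 0.85}]
side blue_wheel_center [{'location': [273.5, 142.0], 'confidence': 0.68}]
side white_wheel_center [{'location': [230.1, 189.8], 'confidence': 0.86}]
```

View pics/scene0.png

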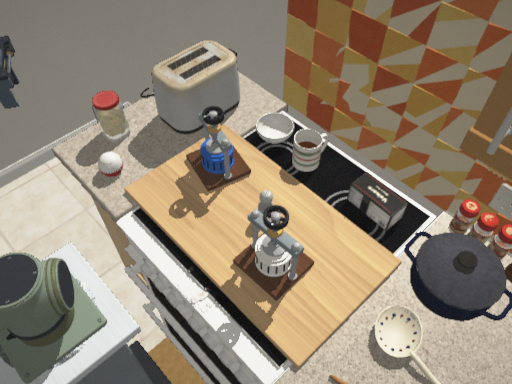

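View pics/side0.png

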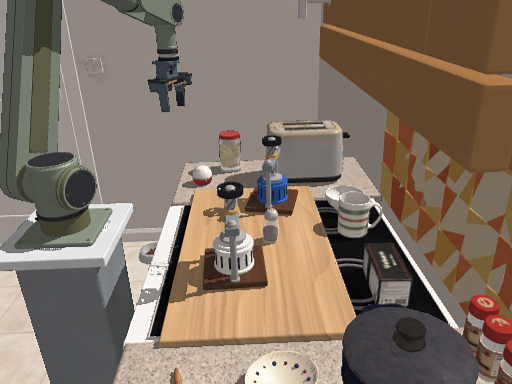

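The scene view shows the blue press's wheel at about (212,115) and the white one's at (276,218). In the side view they are at (271,142) and (230,189). A toaster stands close behind the blue press.

```bash
cat > h.py <<'E'
from workcell import *
import cv2, numpy as np
from scipy.optimize import least_squares
def proj(p,c):
    k=calibration(c); return cv2.projectPoints(np.float64([p]),np.float64(k['rvec']),np.float64(k['tvec']),np.float64(k['mtx']),None)[0][0,0]
def tri(obs,x0=(500,200,200)):
    r=least_squares(lambda x:np.concatenate([proj(x,c)-np.array(u) for c,u in obs]),x0); return r.x,r.fun
E
python3 - <<'E'
from h import *
for n,a,b in [("blue",(212.4,113.9),(272,142)),("white",(276.2,216),(230,189.8))]:
    print(n,*tri([("scene",a),("side",b)]))
    k=calibration("scene");R=cv2.Rodrigues(np.float64(k['rvec']))[0];C=-R.T@np.float64(k['tvec']).ravel();print("cam",C)
k=calibration("side");R=cv2.Rodrigues(np.float64(k['rvec']))[0];print(-R.T@np.float64(k['tvec']).ravel())
for n,u in [("toasterR",(240,60)),("toaster front corner base",(185,128)),("toaster top near corner",(157,88)),("top right",(236,56))]:
    k=calibration("scene");R=cv2.Rodrigues(np.float64(k['rvec']))[0];C=-R.T@np.float64(k['tvec']).ravel()
    d=R.T@np.linalg.inv(np.float64(k['mtx']))@np.array([*u,1.])
    for z in (0,190): print(n,z,C+d*(z-C[2])/d[2])
E
```

```text
blue [600.80350661  89.3067521  208.23312465] [-0.26065157  0.52194221  0.47808348 -0.43255517]
cam [  74.19055399 -638.73721987 1022.30379468]
white [ 487.06360494 -261.05655804  219.71130913] [-0.18111649  0.43298416  0.35729465 -0.29490069]
cam [  74.19055399 -638.73721987 1022.30379468]
[  522.94760501 -1088.20593521   593.11598049]
toasterR 0 [9.97835668e+02 4.29281760e+02 1.13686838e-13]
toasterR 190 [826.17185052 230.78537662 190.        ]
toaster front corner base 0 [631.64695196 286.64135962   0.        ]
toaster front corner base 190 [528.0410413  114.65536972 190.        ]
toaster top near corner 0 [682.87379282 509.84468282   0.        ]
toaster top near corner 190 [569.74713127 296.37529863 190.        ]
top right 0 [1003.34663805  457.5012829     0.        ]
top right 190 [830.65858104 253.76016739 190.        ]
```

Blue wheel is at about (601, 89, 208); the expected z is about 215, so this is plausible. It is also 350 mm from the white one. I'll hover above it and check with the wrist camera.

```bash
cat >> h.py <<'E'
from scipy.spatial.transform import Rotation as Ro
def rows(p,yaw):
    s=state(); R=Ro.from_euler('xyz',s['ee_rot'],degrees=True)
    T=Ro.from_euler('xyz',[180,0,yaw],degrees=True)
    return np.r_[R.inv().apply(np.array(p)-s['ee_pos'])/500,(R.inv()*T).as_rotvec()/(np.pi/2)].round(4)
E
python3 -c "
from h import *
p=state()['ee_pos'];print(rows([p[0],p[1],320],154)); print(rows([601,89,320],80))"
```

```text
[ 0.000e+00 -1.000e-04 -1.686e-01 -3.000e-04 -0.000e+00 -6.000e-04]
[-1.0017e+00 -4.6190e-01 -1.6840e-01 -3.0000e-04  2.0000e-04  8.2160e-01]
```

```bash
python3 -m jog '0 0 -0.08 0 0 0;0 0 -0.17 0 0 0;-0.08 -0.037 -0.17 0 0 0.08;-0.15 -0.07 -0.17 0 0 0.14;-0.22 -0.1 -0.17 0 0 0.21;-0.3 -0.137 -0.17 0 0 0.28;-0.37 -0.17 -0.17 0 0 0.35;-0.44 -0.2 -0.17 0 0 0.42;-0.51 -0.235 -0.17 0 0 0.49;-0.58 -0.27 -0.17 0 0 0.56;-0.65 -0.3 -0.17 0 0 0.63;-0.72 -0.33 -0.17 0 0 0.7;-0.79 -0.365 -0.17 0 0 0.76;-0.86 -0.4 -0.17 0 0 0.82;-0.93 -0.43 -0.17 0 0 0.82;-1 -0.46 -0.17 0 0 0.82;-1 -0.46 -0.17 0 0 0.82;-1 -0.46 -0.17 0 0 0.82;-1 -0.46 -0.17 0 0 0.82' 1
python3 - <<'E'
from h import *
k=state();print(k['ee_pos'],k['ee_rot'],k['qpos'],k['time_s'])
print(proj([601,89,208],"wrist"),proj([601,89,215],"wrist"))
im=grab_frame("wrist");cv2.imwrite("pics/w1.png",im[...,::-1])
print(tip_of("blue_wheel_center","wrist"),spot_in("blue_wheel","wrist"))
E
```

```text
time_s: 1.88
ee_pos: [600.3, 90.4, 320.5]
ee_rot: [-179.9, 0.0, 80.1]
force: [0.2, -0.4, 0.2]
gripper_width: 91.3
[600.32014104  90.44096876 320.49116734] [-1.79922208e+02  1.03831416e-02  8.01213724e+01] [7.47517091e+00 1.92112706e+01 7.62802747e+01 1.33520814e-02
 8.45858026e+01 1.73525368e+01] 1.8833
[259.18373946 199.40303396] [259.20414826 201.29869549]
[{'location': [253.0, 212.5], 'confidence': 0.61}] [{'rect': [221.9, 184.2, 284.2, 239.1], 'confidence': 0.67}]
```

View pics/w1.png

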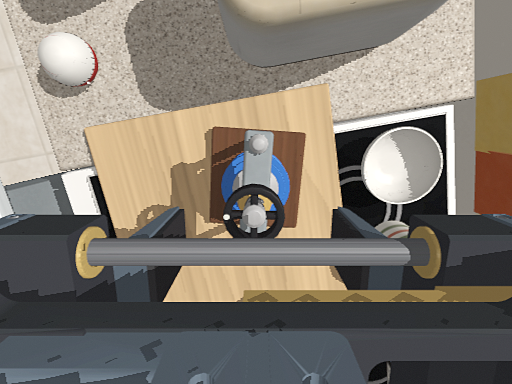

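The wrist view shows the black wheel centred at about (253,212), about 63 px wide. The blue mould is under it, and no obstacles are near. I'll triangulate again with all three views.

Run:
```python
from h import *
o=[("scene",(212.4,113.9)),("side",(271.8,142)),("wrist",(253.2,212))]
x,f=tri(o);print(x,f.round(2))
k=calibration("wrist");R=cv2.Rodrigues(np.float64(k['rvec']))[0];C=-R.T@np.float64(k['tvec']).ravel()
d=R.T@np.linalg.inv(np.float64(k['mtx']))@np.array([253.2,212,1.])
for z in(208,212,216):print(C+d*(z-C[2])/d[2])
print("mm56 dist",k['mtx'][0][0]*56/62.5,C)
```

```text
[594.20594568  80.55909992 214.56500082] [-0.24  1.57 -1.43 -1.52  0.76 -0.18]
[593.0336013   78.56248756 208.        ]
[593.30745014  79.74442659 212.        ]
[593.58129899  80.92636562 216.        ]
mm56 dist 257.3647586689652 [610.95526166 155.91285951 469.77449048]
```

```bash
python3 -c "
from h import *
print(rows([593.8,80.8,219],80))"
```

```text
[-2.290e-02 -8.500e-03  2.042e-01 -1.000e-04  1.000e-04  2.600e-03]
```

```bash
python3 -m jog '-0.023 -0.008 0.02 0 0 0;-0.023 -0.008 0.07 0 0 0;-0.023 -0.008 0.12 0 0 0;-0.023 -0.008 0.15 0 0 0;-0.023 -0.008 0.18 0 0 0;-0.023 -0.008 0.203 0 0 0;-0.023 -0.008 0.203 0 0 0;-0.023 -0.008 0.203 0 0 0' 1
python3 - <<'E'
from h import *
print(proj([593.8,80.8,214.5],"wrist"))
im=grab_frame("wrist");cv2.imwrite("pics/w2.png",im[...,::-1])
im=grab_frame("side");cv2.imwrite("pics/s2.png",cv2.resize(im[90:240,200:360,::-1],None,fx=3,fy=3))
E
python3 -c "
import cv2,numpy as np
a=cv2.imread('pics/w2.png');b=cv2.resize(cv2.imread('pics/s2.png'),(410,384))
cv2.imwrite('pics/c2.png',cv2.resize(np.hstack([a,b]),(800,333)))"
```

```text
time_s: 2.7
ee_pos: [593.4, 81.6, 219.7]
ee_rot: [-180.0, 0.0, 80.3]
force: [-0.2, -0.7, -0.2]
gripper_width: 91.2
[258.98152512 244.71118927]
```

View pics/c2.png

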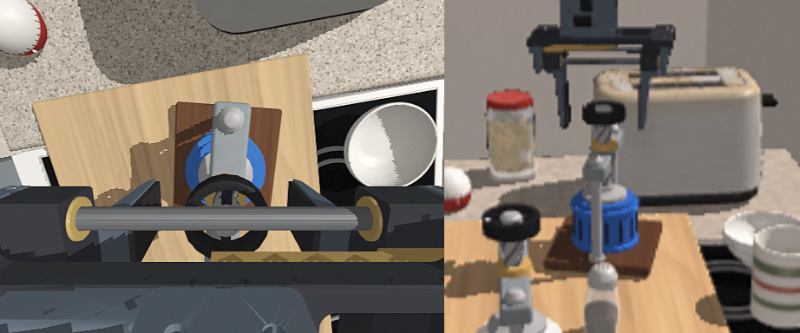

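The wheel sits between the fingers: its centre is at about (261,248) in full wrist pixels, against a predicted (259,245). The fingertips reach just below the rim. Closing now.

```bash
python3 -m jog '0 0 0 0 0 0;0 0 0 0 0 0;0 0 0 0 0 0;0 0 0 0 0 0;0 0 0 0 0 0;0 0 0 0 0 0;0 0 0 0 0 0;0 0 0 0 0 0' -1 40
```

```text
time_s: 3.47
ee_pos: [594.5, 81.3, 221.0]
ee_rot: [179.9, -0.0, 80.3]
force: [0.6, 0.1, 1.8]
gripper_width: 53.9
```

Gripped. Turning about half way first (negative about tool z) and rising with the wheel.

```bash
python3 -m jog '0 0 -0.002 0 0 -0.05;0 0 -0.004 0 0 -0.1;0 0 -0.006 0 0 -0.15;0 0 -0.008 0 0 -0.2;0 0 -0.0095 0 0 -0.25;0 0 -0.0115 0 0 -0.3;0 0 -0.013 0 0 -0.35;0 0 -0.015 0 0 -0.4;0 0 -0.015 0 0 -0.4;0 0 -0.015 0 0 -0.4'
```

```text
time_s: 4.3
ee_pos: [593.0, 81.1, 228.5]
ee_rot: [-179.9, -0.0, 116.2]
force: [-5.5, -0.8, 2.9]
gripper_width: 54.1
```

```bash
python3 -m jog '0 0 -0.002 0 0 -0.05;0 0 -0.004 0 0 -0.1;0 0 -0.006 0 0 -0.15;0 0 -0.008 0 0 -0.2;0 0 -0.0095 0 0 -0.25;0 0 -0.0115 0 0 -0.3;0 0 -0.013 0 0 -0.35;0 0 -0.015 0 0 -0.4;0 0 -0.0165 0 0 -0.44;0 0 -0.0165 0 0 -0.44;0 0 -0.0165 0 0 -0.44'
python3 - <<'E'
from h import *
k=state();print(k['force'],k['torque'],k['qpos'])
im=grab_frame("side");cv2.imwrite("pics/s3.png",im[...,::-1])
a=cv2.imread('pics/side0.png');c=lambda i:cv2.resize(i[90:240,210:340],None,fx=3,fy=3)
cv2.imwrite("pics/c3.png",np.hstack([c(a),c(im[...,::-1])]))
E
```

```text
time_s: 5.22
ee_pos: [591.5, 79.9, 236.8]
ee_rot: [-179.8, -0.2, 155.7]
force: [-5.5, -3.8, 2.6]
gripper_width: 54.3
[-5.49449223 -3.84634478  2.6437528 ] [-0.03166447  0.58056816  0.0841561 ] [  6.63537515  20.40105713  86.3840574   -0.09676209  73.48798791
 -59.01964473]
```

View pics/c3.png

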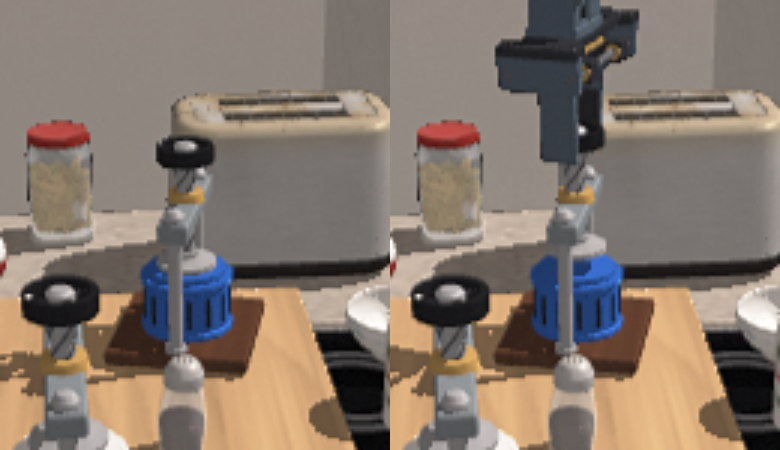

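The side crops show the pressing plate clearly lifted, from row 262 to about 243 at 3x zoom. At about 2.9 mm/px that is roughly 16 mm. The wheel is raised too, and the white press is unchanged. Releasing.

```bash
python3 -m jog '0 0 0 0 0 0;0 0 0 0 0 0;0 0 0 0 0 0;0 0 0 0 0 0;0 0 0 0 0 0;0 0 0 0 0 0;0 0 0 0 0 0;0 0 0 0 0 0' 1
python3 -m jog '0 0 -0.02 0 0 0;0 0 -0.06 0 0 0;0 0 -0.12 0 0 0;0 0 -0.18 0 0 0;0 0 -0.24 0 0 0;0 0 -0.3 0 0 0;0 0 -0.3 0 0 0;0 0 -0.3 0 0 0;0 0 -0.3 0 0 0'
python3 - <<'E'
from h import *
print(state()['force'])
im=grab_frame("side");print(tip_of("blue_wheel_center","side"),tip_of("white_wheel_center","side"))
a=cv2.imread('pics/side0.png');c=lambda i:cv2.resize(i[90:240,210:340],None,fx=3,fy=3)
cv2.imwrite("pics/c4.png",np.hstack([c(a),c(im[...,::-1])]))
p=np.array([593.8,80.8,214.5]);print([proj(p+[0,0,h],"side").round(1) for h in (0,12,16,19)])
E
```

```text
time_s: 5.93
ee_pos: [591.6, 80.0, 236.7]
ee_rot: [-179.8, -0.2, 155.7]
force: [-0.1, -0.2, -0.5]
gripper_width: 91.0
time_s: 6.68
ee_pos: [592.0, 80.3, 386.6]
ee_rot: [-179.8, -0.2, 155.7]
force: [-0.3, -0.0, -0.0]
gripper_width: 91.3
[-0.25045582 -0.01307206 -0.01318232]
[{'location': [269.6, 134.2], 'confidence': 0.7}] [{'location': [227.7, 185.7], 'confidence': 0.62}]
[array([270.2, 140.5]), array([270.2, 136.5]), array([270.2, 135.1]), array([270.1, 134.1])]
```

View pics/c4.png

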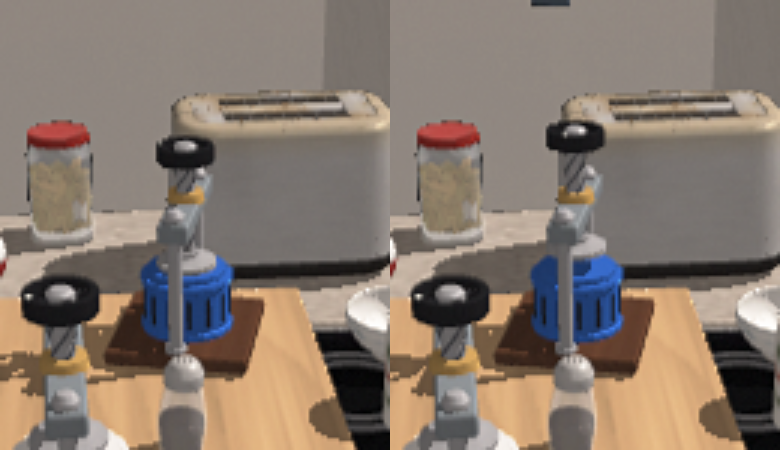

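After release the blue wheel's rim has gone from row 137 to 121 in the zoomed crop (5.3 px, about 16 mm), with the plate up to match. The white press looks identical. Handing in.

```bash
python3 -c "
from workcell import *
print(job_done())"
```

```text
the job is handed in; nothing more can be done
None
```

I opened the press with the blue mould and handed the job in after about 7 s of robot time. `job_done()` reports no verdict, so success rests on the checks below.

I gripped the wheel from above and turned it anticlockwise about 75° (1.32 rad), rising with it by about 16 mm. Then I let go and lifted the gripper 150 mm clear.

**Last checks:**
- **Blue wheel:** the side camera showed it about 16 mm higher than at the start, which is about 1.3 rad. The plate rose with it.
- **White press:** its picture before and after looks identical.
- **Forces:** the readings after each move stayed under about 7 N, and were close to zero once I had let go.

**Checks that disagreed:**
- **White wheel position:** the point detector put it about 4 pixels higher in the last picture (row 185.7 against 189.8), with lower confidence. The two pictures show no such move, so I took it as detector scatter.
- **Blue wheel location:** my first two-camera measurement was about 11 mm off to the side and 6 mm low. I corrected it with the wrist camera before gripping.
- **Grip width:** it read 54 mm on the 56 mm wheel, which did not affect the turn.

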